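Stack the parts tub and lock its case stud

TASK

Carry the green parts tub by its wooden handle to the grey base case and set it gently on top, all four feet in the lid's recesses and the brass stud over the keyhole. Then press the slotted stud fully down and turn it clockwise until it springs into its hidden catch, so that the tub is locked on, and let go. Keep the tub level and leave the jar, brush holder and brass wheel where they stand.

Things in the scene. Friction and masses are not known exactly. Their poses are not given: they have to be found in the camera images.
- tub_handle (a point): centre of the pale wooden bar handle on the loose green parts tub (black lid). Axes are the tub's: x along its length, y across, z up. Bar 40 mm long (x), 14 mm wide (y), 24 mm tall, on two thin pillars 16 mm above the lid; the centre of mass lies almost below it. This point is at tub x +34 mm, y 0, 90 mm above the undersides of the feet.
- tub_seat (a point): middle of the tub (x 0, y 0) at the level of the undersides of its feet; axes as the tub's. Tub 184 x 124 mm, lid top 62 mm above this level, about 0.75 kg. Four round rubber feet, 20 mm across and 12 mm tall, tapered to 14 mm at the bottom, at x +-76 mm and y +-46 mm.
- stud_axis (a point): point on the stud's axis at the level of the undersides of the feet (tub x -52 mm, y 0); axes as the tub's. The stud's foot carries a steel cross bar, 60 x 8 x 6 mm, parallel to the head's length; with the stud up it hangs 4 mm below the tub's floor, 8 mm above the level of the feet's undersides.
- stud_head (a point): middle of the brass stud head: block 60 mm long (its x), 30 mm wide (y, two flat sides to pinch), 34 mm tall, with an 8 mm wide, 10 mm deep slot along its top. The point is 17 mm below its top and, with the stud up, 109 mm above the feet's undersides, 47 mm above the lid, with 30 mm free below the head. At turn 0 its length lies along the tub's x.
- press (a joint): how far the stud is pressed down, 0 (up) to 0.022 m (stop), against a spring of 3.5 N (up) to 9 N (stop). On the base case the cross bar passes the keyhole only near turn 0 (+-0.08 rad) and turns freely only beyond 0.0195 m. Let go while turned but not at the catch, it rises only to 0.019 m and stays; in the catch it rises to about 0.014 m, stays and no longer turns.
- turn (a joint): angle of the stud, rad, growing clockwise seen from above; range -0.3 to 1.6, light friction. Starts within +-0.2. The catch lies somewhere from 0.85 to 1.45 (differs each time, hidden inside the base case, found only by feel: there the pressed stud can rise 5 mm further); it takes the cross bar within about +-0.05 rad. Past it the stud turns on and can be turned back.
- base_seat (a point): middle of the grey base case at the level of its recess floors, 53 mm above the table; x along its length (keyhole end is -x), z up. Fixed, 190 x 130 mm, 60 mm tall, aluminium lid. Recesses 22 mm square, 7 mm deep, at x +-76 mm, y +-46 mm. With the tub home, tub_seat coincides with this point and the axes agree.
- keyhole (a point): centre of the keyhole slot at the top of the base case's lid, 60 mm above the table and 52 mm from the lid's middle towards -x; slot 66 mm long (x), 17 mm wide (y).
- green_jar: bystander: green glass jar with brass cap, 68 mm across, 110 mm tall, loose; origin at the centre of its underside.
- brush_holder: bystander: nickel cup, 68 mm across, 95 mm tall, brushes reach 167 mm; loose; origin at the centre of its underside.
- brass_wheel: bystander: toothed brass clock wheel lying flat, 108 mm across, hub 16 mm tall; loose; origin at the centre of its underside.
There are look-alikes about, which are no part of the job. Leave any pink or purple look-alike of the part that bears tub_handle alone.

How it is judged:
On the way, in this order (a step that is already met when the one before it is completed fails the run):
1. the tub stands on the base case, feet in the recesses, stud over the keyhole, stud still up (distance between tub_seat and base_seat below 0.006 m and horizontal distance between stud_axis and keyhole below 0.006 m and z of tub_seat in the frame of base_seat below 0.0025 m and angle between tub_seat's own z axis and vertical below 0.03 rad and value of joint press below 0.004 m), for 0.2 s.
2. the stud is pressed below the guides and turned (distance between tub_seat and base_seat below 0.006 m and horizontal distance between stud_axis and keyhole below 0.006 m and z of tub_seat in the frame of base_seat below 0.0025 m and angle between tub_seat's own z axis and vertical below 0.03 rad and value of joint press above 0.0175 m and value of joint turn above 0.45 rad), for 0.1 s.
At the end, for the whole second after the job is handed in: The tub is home on the base case (middle and stud axis within 6 mm, not raised more than 2.5 mm, level within 0.03 rad), its stud is turned more than 0.7 rad and sits in the catch (sprung back to a press of 11.5 to 16.5 mm), and the tub is released and at rest (distance between tub_seat and base_seat below 0.006 m and horizontal distance between stud_axis and keyhole below 0.006 m and z of tub_seat in the frame of base_seat below 0.0025 m and angle between tub_seat's own z axis and vertical below 0.03 rad and value of joint press between 0.0115 and 0.0165 m and value of joint turn above 0.7 rad and linear speed of tub below 0.02 m/s); the robot touches nothing.
It fails at once if the tub is tilted more than 0.4 rad (angle between tub_seat's own z axis and vertical above 0.4 rad).
It fails at once if the tub is dropped, slammed or forced on the base case (over 150 N) (contact force between tub and base_case above 150 N).
It fails at once if the green jar is displaced by more than 20 mm (distance of green_jar from where it was at the start of the episode above 0.02 m).
It fails at once if the brush holder is displaced by more than 20 mm (distance of brush_holder from where it was at the start of the episode above 0.02 m).
It fails at once if the brass wheel is displaced by more than 20 mm (distance of brass_wheel from where it was at the start of the episode above 0.02 m).
It also fails if it takes over 67 s, if anything falls off the work surface, if the arm or the gripper's body presses on something with over 40 N, if the wrist force passes 120 N, or if a joint passes its speed limit or range.

ROBOT

A 7-joint arm with a two-finger parallel gripper is mounted at the origin on the work surface. World frame = base frame: x ahead of the robot, y to its left, z up, the work surface at z = 0. Lengths are in m, angles in rad, forces in N, time in s.
With the tool pointing down it reaches from about 0.425 to 0.875 m from the base axis. Payload 8.4 kg.
Tool frame: the origin (TCP) lies on the front face of the gripper's body, between the roots of the fingers; the fingertips stand 70 mm ahead of it and the grasp point (between the pads) lies bot.tcp_to_grasp ahead of it (bot.tcp_to_grasp is the distance from the TCP to the grasp point, in m); z points along the fingers, x is the direction in which the jaws open and shut, and the axes are right-handed (so a half turn about z gives the same grasp; the last joint's range is limited). The gripper opens to 87 mm and grips with 3 to 60 N. Pads are 19 mm wide; open, the fingers measure 117 mm over their backs; the gripper's body (75 mm by 190 mm) begins 51 mm behind the grasp point.
Start: joints at [-1.342, 0.333, 0.04, 1.465, -0.013, 1.343, -0.059], TCP at [0.209, 0.615, 0.292] pointing down, gripper open.
Joint ranges: [-2.58, 2.58], [-0.38, 2.09], [-1.3, 1.39], [0.25, 2.4], [-1.5, 4.64], [0.08, 2.09], [-2.65, 2.65]. Speed limits (rad/s): [2.22, 2.22, 2.79, 2.79, 3.14, 3.14, 3.14].

INTERFACE

Orientations are given as a 3x3 rotation matrix whose columns are the frame's x, y, z axes.
In Python, from cell import bot gives the robot as it stands. The module is installed in compiled form; this text tells all that it offers.
- The arm moves only by the tool drive_tool, never from a script. Its argument "plan" is a list that holds one entry, the list of rows, each a list of 5 numbers: the opening in per cent of the stroke, from 0 (shut) to 100 (fully open), then the shift along the tool's x, y, z in cm, then the turn about the tool's z in degrees. In form: [[[grip, tx, ty, tz, roll], ...]]. A call has 1 to 12 rows; each row is the pose to reach, as a shift and turn from the pose commanded when the call began, along the tool's axes at that moment; what a row does not reach only later rows make up. A row lasts 1/10 s, in which the tool goes at most 50 mm and 8.59 degrees, less where a joint would pass 70% of its speed; a pose out of reach is approached as far as the arm can. A call with a gripper value outside its range is refused whole. The fingers move at their own pace and stop on an object; the grip force is fixed at half the most. Time passes only in rows, so rows that repeat a pose let the fingers close. It gives the time, the measured TCP pose, the force and the opening at its end, in the units of the state.
- bot.observe(): the state, without advancing time (a new reading comes with each control period).
- bot.get_image(name): name is "scene" or "top" or "wrist"; returns the picture (480x640x3 uint8, red, green, blue); there is no depth.
- bot.calibration(name): a dict with "intrinsics" (3x3 intrinsics, pixels), "xyz" and "rotation" of the camera in the world. Camera axes: x right, y down, z forward; pixel columns grow to the right and rows downward; lengths in m; the calibration is good to about 2 mm. A picture is of the moment at which its call begins: read the wrist's pose just before it. calibration takes no time and is no camera call; for the wrist camera it gives the pose at the moment of the call.
- bot.job_done(): hands the job in, once; it reports no verdict.
The state is a dict: "t": time; "qpos": joint angles; "dq": joint speeds; "effort": joint torques, N m; "tool_pos": TCP position; "tcp_rot": TCP orientation; "force": force on the tool from outside, world axes, zero at the start; "moment": the same for the moment, N m; "width": opening from 0.0 (shut) to 1.0 (fully open).
Only numpy, scipy, OpenCV 4.12 (cv2) and the standard library are available. Lean on these libraries where they do the work, as an engineer would, in place of code of your own. Each camera call takes 0.05 s, during which the arm holds its last target.

## Working session

There is one attempt and no reset: what is moved stays moved. The work goes in short steps, Python scripts to look and compute and a tool call to move; the robot and the scene stay as the last step left them, time stands still between calls to the robot, and variables do not carry over. Pictures are saved under pics/ and viewed, and the job is handed in when it is done.

Besides the shell and the picture viewer there is one more tool, called after ">>>" by a JSON object that holds its "name" and its "arguments", one argument or row to a line. drive_tool: Moves the arm, as the interface text tells. Its arguments: {"type":"object","properties":{"plan":{"type":"array"}},"required":["plan"]}

```bash
mkdir -p pics; python3 - <<'E'
from cell import bot
import cv2,numpy as np
s=bot.observe();print(s['t'],s['tool_pos'],s['tcp_rot'],s['force'],s['width'],bot.tcp_to_grasp)
for n in ['scene','top','wrist']:
    c=bot.calibration(n);print(n,c)
    cv2.imwrite(f'pics/{n}0.png',bot.get_image(n)[:,:,::-1])
E
```

```text
0.0 [0.2092082  0.61503017 0.29135564] [[ 3.22056192e-01  9.46720464e-01 -4.14220216e-04]
 [ 9.46719152e-01 -3.22056438e-01 -1.58040432e-03]
 [-1.62960339e-03  1.16828785e-04 -9.99998665e-01]] [-0.23059837 -0.04584576  0.19840196] 1.0001940199720767 0.051
scene {'intrinsics': array([[511.78345826,   0.        , 325.11993596],
       [  0.        , 511.78345826, 233.74668183],
       [  0.        ,   0.        ,   1.        ]]), 'xyz': array([ 1.37802475, -0.13163033,  1.10207533]), 'rotation': array([[ 0.22194704,  0.73316206, -0.64281638],
       [ 0.97505044, -0.16416637,  0.14941903],
       [ 0.00401953, -0.65994151, -0.75130623]])}
top {'intrinsics': array([[529.35693011,   0.        , 312.89943419],
       [  0.        , 529.35693011, 237.06459308],
       [  0.        ,   0.        ,   1.        ]]), 'xyz': array([0.41751475, 0.05537822, 1.33218792]), 'rotation': array([[-0.00477554, -0.99677538,  0.08010015],
       [-0.99981457,  0.00625371,  0.01821331],
       [-0.0186555 , -0.07999831, -0.99662041]])}
wrist {'intrinsics': array([[412.10603211,   0.        , 319.29876148],
       [  0.        , 412.10603211, 240.35346267],
       [  0.        ,   0.        ,   1.        ]]), 'xyz': array([0.14202571, 0.63795728, 0.38301444]), 'rotation': array([[ 0.32187329,  0.91479201,  0.24403515],
       [ 0.94678225, -0.31073265, -0.08395583],
       [-0.00097243,  0.25807129, -0.96612539]])}
```

View pics/scene0.png

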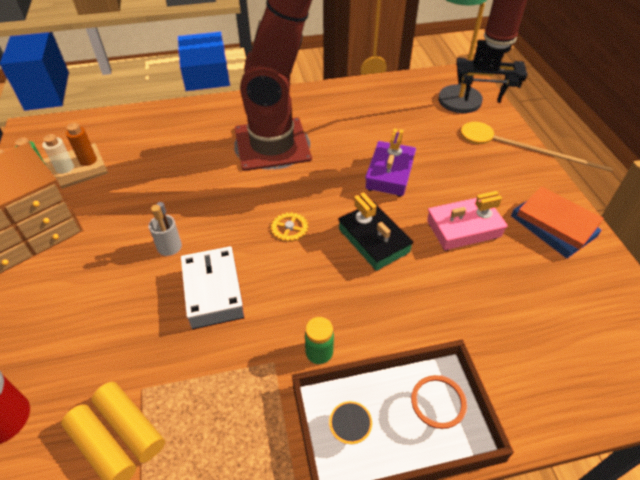

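View pics/top0.png

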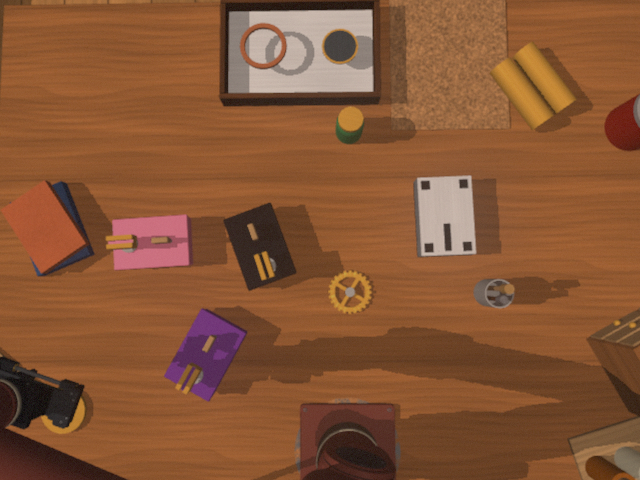

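View pics/wrist0.png

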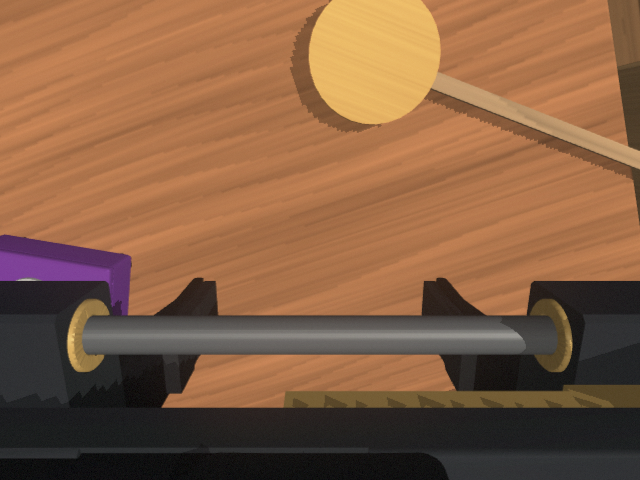

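The top view shows the black-lidded tub near (259,246), its handle at (252,232) and stud at (264,265). The base case is at (446,216) with its keyhole at (448,237), the wheel at (350,292), the jar at (350,125) and the brush holder at (495,293). I'll enlarge the tub and base.

```bash
python3 - <<'E'
import cv2
t=cv2.imread('pics/top0.png')
cv2.imwrite('pics/ct.png',cv2.resize(t[195:295,215:305],None,fx=6,fy=6,interpolation=cv2.INTER_CUBIC))
cv2.imwrite('pics/cb.png',cv2.resize(t[168:264,406:486],None,fx=6,fy=6,interpolation=cv2.INTER_CUBIC))
E
```

```text
(no output)
```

View pics/ct.png

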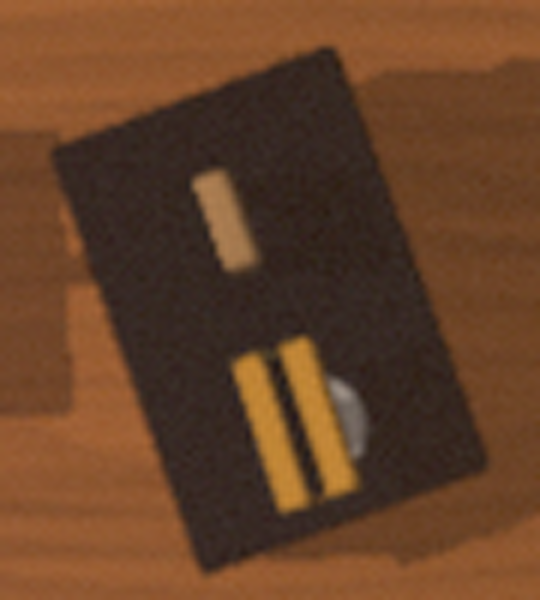

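View pics/cb.png

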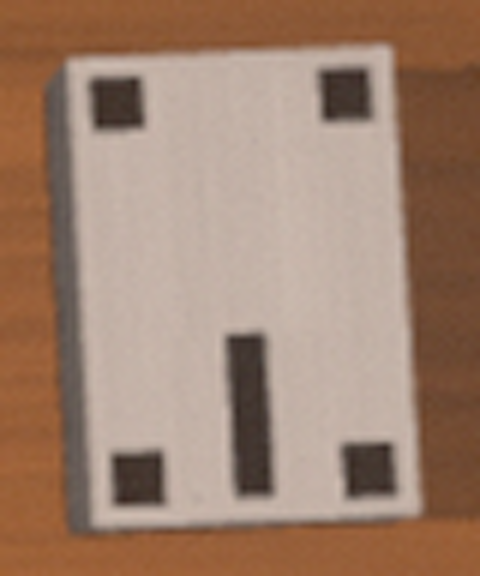

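```bash
cat > h.py <<'E'
import numpy as np
def ray(c,uv,z):
    K=c['intrinsics'];R=c['rotation'];o=c['xyz']
    d=R@np.linalg.solve(K,[uv[0],uv[1],1.]);s=(z-o[2])/d[2];return (o+s*d)
def proj(c,p):
    q=c['rotation'].T@(np.array(p)-c['xyz']);q=c['intrinsics']@q;return q[:2]/q[2]
def fit(local,world):
    # 2D rigid fit -> t, yaw
    L=np.array(local);W=np.array(world)[:,:2];lc=L.mean(0);wc=W.mean(0)
    a=L-lc;b=W-wc
    th=np.arctan2((a[:,0]*b[:,1]-a[:,1]*b[:,0]).sum(),(a*b).sum())
    R=np.array([[np.cos(th),-np.sin(th)],[np.sin(th),np.cos(th)]])
    t=wc-R@lc;res=W-(L@R.T+t);return t,th,res
E
python3 - <<'E'
from cell import bot
from h import *
c=bot.calibration('top')
def f(cr,ox,oy,z,loc):
    w=[ray(c,((u+.5)/6-.5+ox,(v+.5)/6-.5+oy),z) for u,v in cr]
    t,th,r=fit(loc,w);print(t.round(4),round(np.degrees(th),2),(r*1000).round(1).tolist());return t,th
# tub: +x is handle end (image up); image left = +y
b=lambda lx,ly:[(lx,ly),(lx,-ly),(-lx,-ly),(-lx,ly)]
print('lid');f([(55,150),(333,45),(487,467),(207,573)],215,195,.062,b(.092,.062))
print('handle');f([(192,182),(225,168),(258,263),(228,272)],215,195,.102,b(.02,.007))
print('stud');f([(233,357),(312,335),(358,490),(283,515)],215,195,.126,b(.03,.015))
print('recess');f([(117,103),(346,95),(370,470),(138,479)],406,168,.0595,b(.076,.046))
print('blid');f([(68,60),(390,45),(423,513),(90,527)],406,168,.060,b(.095,.065))
for n,p,z in [('jar',(350,118),.11),('wheel',(350,292),.008),('brush',(497,290),.095)]: print(n,ray(c,p,z))
E
```

```text
lid
[0.4992 0.2071] 20.16 [[-0.8, -2.7], [-1.6, 1.4], [0.7, 2.9], [1.8, -1.6]]
handle
[0.5305 0.2198] 20.51 [[-0.8, -0.3], [-0.3, -0.1], [-0.1, 0.9], [1.3, -0.5]]
stud
[0.4506 0.1893] 17.1 [[1.4, 1.1], [0.8, -0.3], [-0.8, -0.3], [-1.3, -0.5]]
recess
[ 0.5706 -0.2424] 1.91 [[0.2, 0.1], [-0.3, 0.0], [0.1, -0.3], [0.1, 0.1]]
blid
[ 0.5709 -0.2422] 1.99 [[-0.8, -0.3], [-0.2, 0.0], [0.7, -1.1], [0.3, 1.4]]
jar [ 0.79662195 -0.01105639  0.11      ]
wheel [ 0.38635536 -0.01201467  0.008     ]
brush [ 0.39152839 -0.34703602  0.095     ]
```

>>> {"name": "drive_tool", "arguments": {
  "plan": [
    [[60,-27.1,43.2,0,-39],[60,-27.1,43.2,0,-39],[60,-27.1,43.2,0,-39],[60,-27.1,43.2,0,-39],[60,-27.1,43.2,0,-39],[60,-27.1,43.2,0,-39],[60,-27.1,43.2,0,-39],[60,-27.1,43.2,0,-39],[60,-27.1,43.2,0,-39],[60,-27.1,43.2,0,-39],[60,-27.1,43.2,0,-39],[60,-27.1,43.2,0,-39]]
  ]
}}

```text
t: 1.35
tool_pos: [0.5324, 0.2169, 0.292]
tcp_rot: [[-0.341, 0.94, 0.0], [0.94, 0.341, -0.001], [-0.001, -0.0, -1.0]]
force: [-0.0, -0.2, 0.2]
width: 0.6
```

```bash
python3 - <<'E'
from cell import bot
import cv2,numpy as np
s=bot.observe();print(s['t'],s['tool_pos'],s['qpos'],np.degrees(np.arctan2(s['tcp_rot'][1,0],s['tcp_rot'][0,0])),s['tcp_rot'][:,2],s['force'])
cv2.imwrite('pics/w1.png',bot.get_image('wrist')[:,:,::-1])
E
```

```text
1.35 [0.5323833  0.21689633 0.29204441] [-0.71584525  0.18034148  0.28739538  1.66613025 -0.0517624   1.30301693
  1.49942331] 109.92565996467536 [ 1.19233373e-04 -9.89203352e-04 -9.99999504e-01] [-0.02312748 -0.18191542  0.19305013]
```

View pics/w1.png

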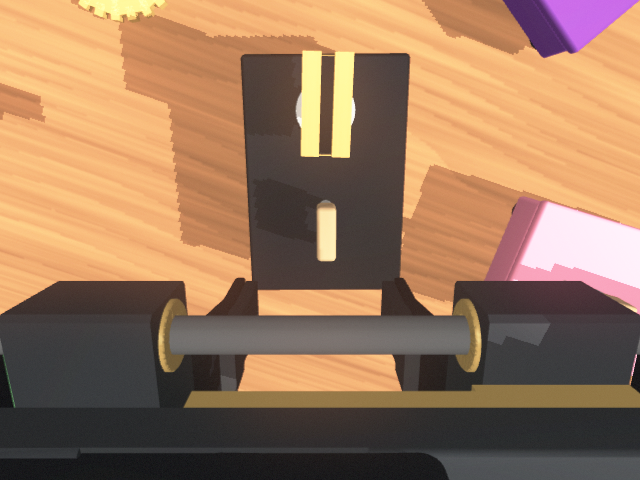

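The wrist view shows the lid corners at (242,55), (410,55), (401,289) and (253,289). The handle bar is at (326,231) and the stud's slotted top at (327,105).

```bash
python3 - <<'E'
from cell import bot
from h import *
c=bot.calibration('wrist')
b=lambda lx,ly:[(lx,ly),(lx,-ly),(-lx,-ly),(-lx,ly)]
for n,cr,z,l in [('lid',[(401,289),(253,289),(242,55),(410,55)],.062,b(.092,.062)),('handle',[(336.5,261.5),(317,261.5),(317,205),(335.5,205)],.102,b(.02,.007)),('stud',[(350,158),(301,156),(303,51),(354,53)],.126,b(.03,.015))]:
    t,th,r=fit(l,[ray(c,p,z) for p in cr]);print(n,t.round(4),np.degrees(th).round(2),(r*1000).round(1).tolist())
    if n=='lid':
        for lx in (.034,-.052): print(t+lx*np.array([np.cos(th),np.sin(th)]))
E
```

```text
lid [0.4978 0.2136] 20.46 [[-1.4, -0.6], [-2.3, -0.3], [1.0, 1.6], [2.7, -0.8]]
[0.52963752 0.2254385 ]
[0.44906423 0.19537283]
handle [0.5287 0.2243] 20.79 [[0.5, 0.2], [0.4, 0.2], [-0.7, 0.3], [-0.2, -0.7]]
stud [0.4497 0.1948] 18.53 [[-0.1, 0.1], [-0.4, -0.1], [0.1, 0.2], [0.5, -0.2]]
```

```bash
python3 - <<'E'
from cell import bot
import cv2,numpy as np
s=bot.observe();c=bot.calibration('wrist');print(s['t'],s['tool_pos'],s['tcp_rot'],c['xyz'],c['rotation'])
i=bot.get_image('wrist')[:,:,::-1]
cv2.imwrite('pics/w2.png',cv2.resize(i[40:300,230:420],None,fx=3,fy=3,interpolation=cv2.INTER_CUBIC)[:, :])
print(cv2.imread('pics/w2.png').shape)
E
```

```text
1.4 [0.53108543 0.21928117 0.29194905] [[-3.43841146e-01  9.39027568e-01 -7.02776659e-04]
 [ 9.39027818e-01  3.43841166e-01 -9.56909164e-05]
 [ 1.51787137e-04 -6.92829307e-04 -9.99999748e-01]] [0.46450437 0.19519053 0.3835571 ] [[-3.43944041e-01  9.07339458e-01  2.41738712e-01]
 [ 9.38990011e-01  3.32211793e-01  8.90678667e-02]
 [ 5.06338858e-04  2.57624598e-01 -9.66244953e-01]]
(780, 570, 3)
```

View pics/w2.png

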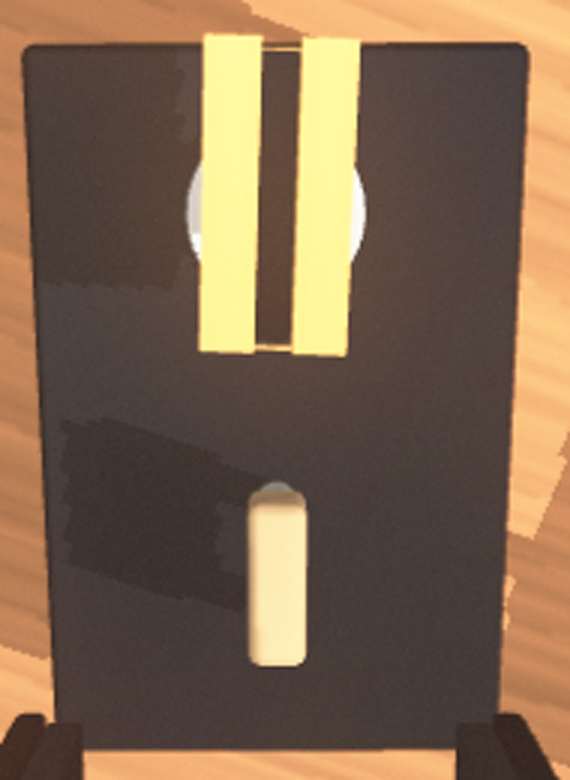

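The enlarged view confirms the lid corners at about (24,44), (527,43), (498,750) and (55,750), and the handle top spanning x 249–306, y 502–666.

```bash
python3 - <<'E'
from cell import bot
from h import *
c=bot.calibration('wrist')
b=lambda lx,ly:[(lx,ly),(lx,-ly),(-lx,-ly),(-lx,ly)]
Z=lambda L:[((u+.5)/3-.5+230,(v+.5)/3-.5+40) for u,v in L]
for n,cr,z,l in [('lid',[(498,750),(55,750),(24,44),(527,43)],.062,b(.092,.062)),('handle',[(306,666),(249,666),(249,502),(306,502)],.102,b(.02,.007)),('stud',[(347,355),(199,351),(204,35),(360,40)],.126,b(.03,.015))]:
    t,th,r=fit(l,[ray(c,p,z) for p in Z(cr)]);print(n,t.round(4),np.degrees(th).round(2),(r*1000).round(1).tolist())
    if n=='lid':
        for lx in (.034,-.052): print(t+lx*np.array([np.cos(th),np.sin(th)]))
s=bot.observe();print(s['tool_pos'],np.degrees(np.arctan2(s['tcp_rot'][1,0],s['tcp_rot'][0,0])))
E
```

```text
lid [0.4983 0.2115] 20.39 [[-0.9, -0.7], [-1.5, -0.1], [0.7, 1.9], [1.8, -1.1]]
[0.53017769 0.22334504]
[0.44956739 0.19337871]
handle [0.5297 0.2232] 20.35 [[-0.1, -0.2], [-0.2, 0.1], [-0.0, 0.4], [0.3, -0.3]]
stud [0.4501 0.1935] 18.65 [[-0.3, 0.1], [-0.1, -0.2], [0.2, 0.1], [0.2, 0.1]]
[0.53034205 0.22076568 0.29195292] 110.258228826393
```

>>> {"name": "drive_tool", "arguments": {
  "plan": [
    [[60,0,0,5,0],[60,0,0,10,0],[60,0,0,13,0],[60,0,0,14.5,0],[60,0,0,15.1,0],[60,0,0,15.1,0],[60,0,0,15.1,0],[0,0,0,15.1,0],[0,0,0,15.1,0],[0,0,0,15.1,0],[0,0,0,15.1,0],[0,0,0,15.1,0]]
  ]
}}

```text
t: 2.65
tool_pos: [0.5311, 0.2197, 0.1414]
tcp_rot: [[-0.345, 0.938, 0.0], [0.938, 0.345, 0.0], [0.0, 0.0, -1.0]]
force: [-0.5, -0.4, 0.5]
width: 0.235
```

```bash
python3 - <<'E'
from cell import bot
import cv2,numpy as np
s=bot.observe();print(s['t'],s['tool_pos'],np.degrees(np.arctan2(s['tcp_rot'][1,0],s['tcp_rot'][0,0])),s['force'],s['width']*87)
cv2.imwrite('pics/w3.png',bot.get_image('wrist')[:,:,::-1])
E
```

```text
2.65 [0.53105281 0.21968185 0.14137549] 110.20910335818365 [-0.48437688 -0.39039892  0.50923115] 20.410794269847614
```

View pics/w3.png

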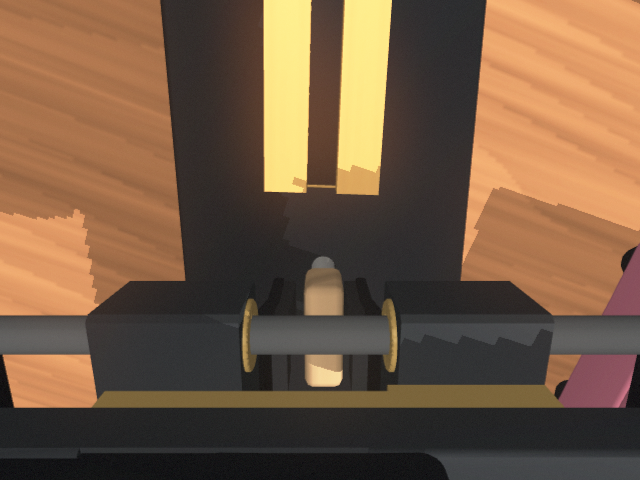

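The handle is centred between the closing fingers at (323,330). I'll finish closing and lift.

>>> {"name": "drive_tool", "arguments": {
  "plan": [
    [[0,0,0,0,0],[0,0,0,0,0],[0,0,0,0,0],[0,0,0,-0.5,0],[0,0,0,-1.5,0],[0,0,0,-3,0],[0,0,0,-5,0],[0,0,0,-7,0],[0,0,0,-9,0],[0,0,0,-10,0],[0,0,0,-10,0],[0,0,0,-10,0]]
  ]
}}

```text
t: 3.9
tool_pos: [0.5307, 0.2195, 0.2408]
tcp_rot: [[-0.345, 0.938, -0.001], [0.938, 0.345, -0.0], [-0.0, -0.001, -1.0]]
force: [-0.7, -0.1, -7.1]
width: 0.158
```

```bash
python3 - <<'E'
from cell import bot
import cv2,numpy as np
s=bot.observe();print(s['t'],s['tool_pos'],np.degrees(np.arctan2(s['tcp_rot'][1,0],s['tcp_rot'][0,0])),s['force'],s['moment'],s['width']*87)
cv2.imwrite('pics/w4.png',bot.get_image('wrist')[:,:,::-1])
cv2.imwrite('pics/s4.png',bot.get_image('scene')[100:300,250:550,::-1].repeat(2,0).repeat(2,1))
E
```

```text
3.9 [0.5307428  0.21949614 0.24080869] 110.210472861754 [-0.65167055 -0.08441928 -7.08980179] [ 0.02731215  0.01200189 -0.00151843] 13.708388538311207
```

View pics/w4.png

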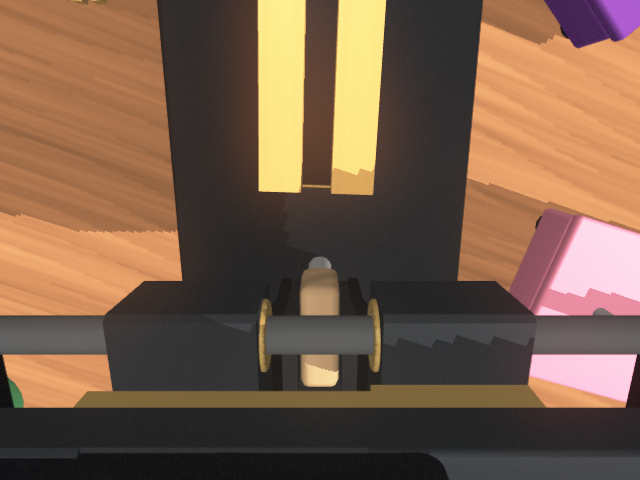

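View pics/s4.png

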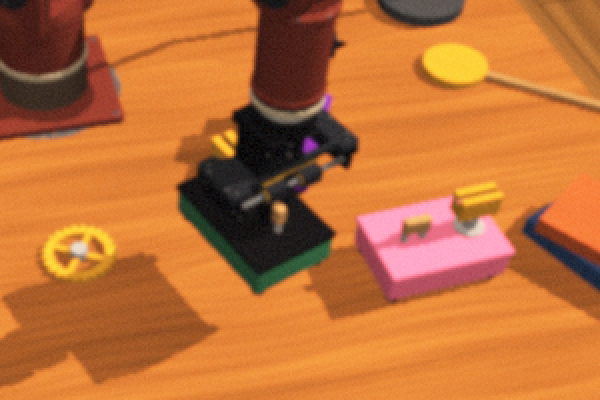

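The tub is lifted level at 7.1 N, with the handle centred. The stud's near edge shows at (258,191)–(374,194), so I can work out where the tub sits in the tool frame.

```bash
python3 - <<'E'
from cell import bot
from h import *
c=bot.calibration('wrist');s=bot.observe();p=s['tool_pos'];R=s['tcp_rot']
print(s['t'],p,np.degrees(np.arctan2(R[1,0],R[0,0])))
feet=p[2]-.1414
for n,uv,z in [('studL',(258,191),.126),('studR',(374,194),.126),('hand near end',(320,269),.102),('far end',(320,386),.102),('L',(301,340),.102),('R',(339,340),.102),('lidL',(171,150),.062),('lidR',(470,150),.062),('lidL',(182,275),.062),('lidR',(459,275),.062)]:
    q=ray(c,uv,feet+z);print(n,(R.T@(q-p)*1000).round(1))
E
```

```text
4.0 [0.53042579 0.21943731 0.24006604] 110.21684991675211
studL [-15.7 -55.5  15.5]
studR [ 14.6 -54.8  15.5]
hand near end [  0.6 -25.9  39.5]
far end [ 0.6 18.9 39.4]
L [-6.1  0.4 39.4]
R [ 7.3  0.4 39.4]
lidL [-59.9 -63.1  79.5]
lidR [ 61.5 -63.1  79.5]
lidL [-60.   -9.4  79.4]
lidR [61.7 -9.4 79.4]
```

>>> {"name": "drive_tool", "arguments": {
  "plan": [
    [[0,-1,-0.2,0,1],[0,-3,-0.6,0,2],[0,-6,-1.2,0,4],[0,-9.5,-1.8,0,6],[0,-13,-2.5,0,8],[0,-16.5,-3.2,0,10],[0,-20,-3.9,0,12],[0,-23.5,-4.6,0,14],[0,-27,-5.3,0,16],[0,-30,-5.8,0,17.5],[0,-32,-6.2,0,18.3],[0,-33,-6.4,0,18.3]]
  ]
}}

```text
t: 5.2
tool_pos: [0.5844, -0.1156, 0.2412]
tcp_rot: [[-0.029, 1.0, -0.0], [1.0, 0.029, -0.001], [-0.001, -0.0, -1.0]]
force: [-0.2, 1.0, -7.6]
width: 0.157
```

```bash
python3 - <<'E'
from cell import bot
import cv2,numpy as np
s=bot.observe();R=s['tcp_rot'];p=s['tool_pos'];print(s['t'],p,np.degrees(np.arctan2(R[1,0],R[0,0])),R[:,2],s['force'],s['moment'],s['width']*87)
print(R.T@(np.array([.6047,-.2412,p[2]])-p))
cv2.imwrite('pics/w5.png',bot.get_image('wrist')[:,:,::-1])
E
```

```text
5.2 [ 0.58439329 -0.11557783  0.24119104] 91.67595533222429 [-4.13712005e-04 -1.03202547e-03 -9.99999382e-01] [-0.22073075  1.02818514 -7.57766879] [ 0.18771177 -0.03387438 -0.03887447] 13.632914172110874
[-1.26162268e-01  1.66240322e-02  1.21244148e-04]
```

View pics/w5.png

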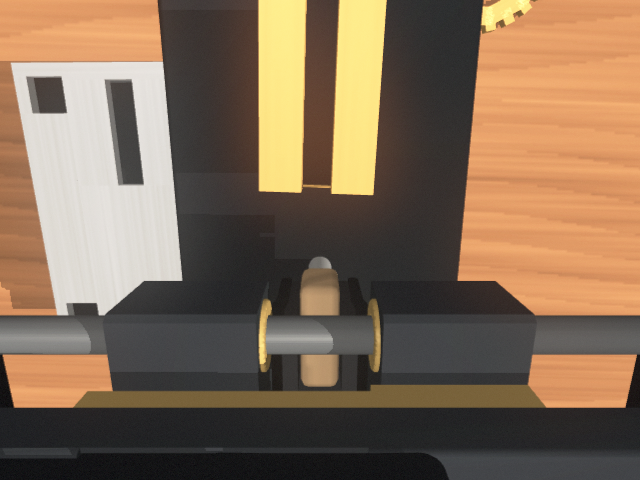

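The wrist view shows the base on the left: the keyhole spans (105–143, 79–184) and the near recess about (47,95). I'll take a settled close-up to measure them.

```bash
python3 - <<'E'
from cell import bot
import cv2,numpy as np,pickle
for k in range(3):
    s=bot.observe();c=bot.calibration('wrist');i=bot.get_image('wrist')[:,:,::-1]
    print(s['tool_pos'],c['xyz'])
pickle.dump((s,c),open('w6.pkl','wb'))
cv2.imwrite('pics/w6.png',cv2.resize(i[50:330,0:200],None,fx=2.8,fy=2,interpolation=cv2.INTER_CUBIC) if 0 else cv2.resize(i[50:200,0:200],None,fx=4,fy=4,interpolation=cv2.INTER_CUBIC))
E
```

```text
[ 0.58458286 -0.11582312  0.2411724 ] [ 0.51368657 -0.1177224   0.33277428]
[ 0.58467284 -0.11371943  0.24111429] [ 0.51379729 -0.11579095  0.33270577]
[ 0.58483327 -0.1118026   0.24103873] [ 0.51397008 -0.11411581  0.33263126]
```

View pics/w6.png

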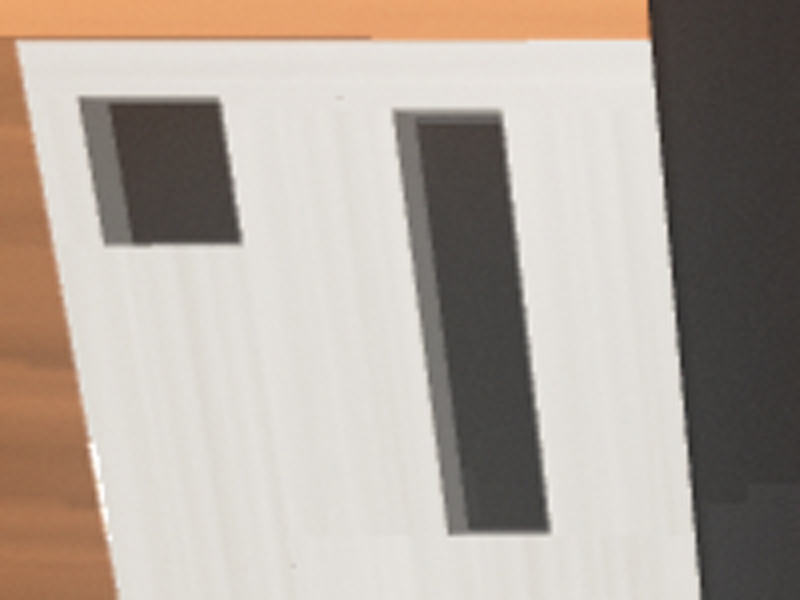

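```bash
python3 - <<'E'
from cell import bot
from h import *
import pickle
s,c=pickle.load(open('w6.pkl','rb'))
b=lambda lx,ly,o=(0,0):[(lx+o[0],ly+o[1]),(lx+o[0],-ly+o[1]),(-lx+o[0],-ly+o[1]),(-lx+o[0],ly+o[1])]
Z=lambda L:[((u+.5)/4-.5,(v+.5)/4-.5+50) for u,v in L]
k=Z([(550,533),(449,534),(394,111),(502,111)]);r=Z([(242,243),(105,244),(79,97),(219,97)])
W=[ray(c,p,.06) for p in k+r]
L=b(.033,.0085,(-.052,0))+b(.011,.011,(-.076,-.046))
t,th,res=fit(L,W);print(t.round(4),np.degrees(th).round(2),(res*1000).round(1).tolist())
h=t+.034*np.array([np.cos(th),np.sin(th)]);print('handle target',h)
s=bot.observe();R=s['tcp_rot'];p=s['tool_pos'];print(p,np.degrees(np.arctan2(R[1,0],R[0,0])),R.T@np.r_[h-p[:2],0])
E
```

```text
[ 0.5711 -0.2404] 2.0 [[-0.5, -0.3], [-0.4, 0.0], [0.3, 0.1], [0.3, -0.2], [-0.2, -0.1], [-0.1, 0.3], [0.2, 0.3], [0.3, -0.1]]
handle target [ 0.60511505 -0.23922652]
[ 0.5849458  -0.11064792  0.24099483] 92.00751159561553 [-0.12920616  0.01565262 -0.00013804]
```

>>> {"name": "drive_tool", "arguments": {
  "plan": [
    [[0,-1,0.1,0,0],[0,-3,0.4,0,0],[0,-6,0.7,0,0],[0,-9,1.1,0,0],[0,-11,1.4,0,0],[0,-12.3,1.5,0,0],[0,-12.9,1.6,0,0],[0,-12.9,1.6,1,0],[0,-12.9,1.6,1.5,0],[0,-12.9,1.6,1.5,0],[0,-12.9,1.6,1.5,0],[0,-12.9,1.6,1.5,0]]
  ]
}}

```text
t: 6.6
tool_pos: [0.6055, -0.24, 0.2265]
tcp_rot: [[-0.034, 0.999, 0.0], [0.999, 0.034, 0.0], [0.0, 0.0, -1.0]]
force: [0.4, -0.2, -8.5]
width: 0.159
```

```bash
python3 - <<'E'
from cell import bot
import cv2,numpy as np
for k in range(3):
    s=bot.observe();R=s['tcp_rot'];p=s['tool_pos'];print(s['t'],p,np.degrees(np.arctan2(R[1,0],R[0,0])),s['force'].round(1))
    if k==0: i=bot.get_image('top')[:,:,::-1]
    if k==1: j=bot.get_image('scene')[:,:,::-1]
cv2.imwrite('pics/t7.png',cv2.resize(i[155:275,390:500],None,fx=5,fy=5,interpolation=cv2.INTER_CUBIC))
cv2.imwrite('pics/s7.png',cv2.resize(j[170:350,140:320],None,fx=3.3,fy=3.3,interpolation=cv2.INTER_CUBIC))
E
```

```text
6.6 [ 0.60551829 -0.23996543  0.22652017] 91.96101941383301 [ 0.4 -0.2 -8.5]
6.65 [ 0.60551027 -0.24015332  0.22661385] 91.94721938900535 [ 0.1  0.6 -8. ]
6.7 [ 0.60547298 -0.24028485  0.22663193] 91.93455747289998 [ 0.3  0.7 -7.8]
```

View pics/t7.png

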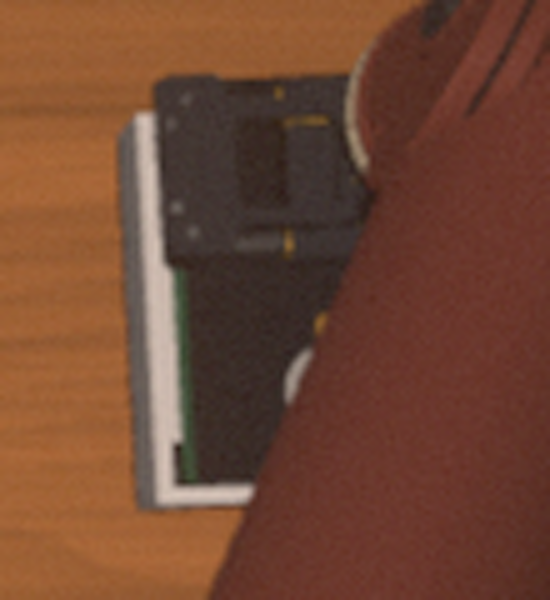

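View pics/s7.png

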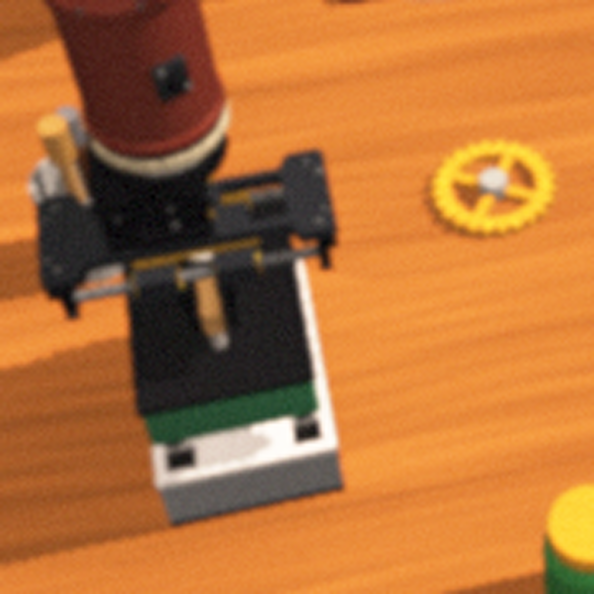

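The top view shows the tub over the base with its lid corner near (191,482). In the scene view the far recesses are clear and the overhang looks even. I'll compare the measured edges with the prediction.

```bash
python3 - <<'E'
from cell import bot
from h import *
c=bot.calibration('top');s=bot.observe();p=s['tool_pos'];print(p)
th=np.radians(1.94);f=p[2]-.1414
h=np.array([.6055,-.2400])
def w(x,y,z): return (h[0]+(x-.034)*np.cos(th)-y*np.sin(th),h[1]+(x-.034)*np.sin(th)+y*np.cos(th),z)
for q in [(-.092,.062,f+.062),(-.092,.03,f+.062),(0,.062,f+.062),(-.03,.062,f+.062)]:
    u=proj(c,w(*q));print(((u-[390,155]+.5)*5-.5).round(1))
# measured inverse
for m in [(191,482),(184,330),(187,400)]:
    print(m,ray(c,((m[0]+.5)/5-.5+390,(m[1]+.5)/5-.5+155),f+.062))
E
python3 - <<'E'
import cv2
i=cv2.imread('pics/t7.png');cv2.imwrite('pics/t7z.png',cv2.resize(i[240:520,110:330],None,fx=2.5,fy=2,interpolation=cv2.INTER_CUBIC))
E
```

```text
[ 0.60547298 -0.24028485  0.22663193]
[197.8 487.5]
[269.7 484.6]
[186.2 283. ]
[190.  349.4]
(191, 482) [ 0.47993479 -0.17934837  0.14723193]
(184, 330) [ 0.54819752 -0.17772757  0.14723193]
(187, 400) [ 0.51668264 -0.17837613  0.14723193]
```

View pics/t7z.png

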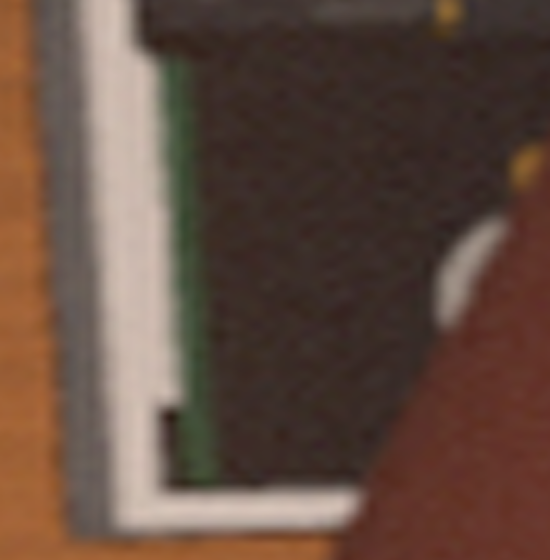

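>>> {"name": "drive_tool", "arguments": {
  "plan": [
    [[0,0,0,0.5,0],[0,0,0,1.2,0],[0,0,0,1.8,0],[0,0,0,2.1,0],[0,0,0,2.1,0],[0,0,0,2.1,0],[0,0,0,2.1,0],[0,0,0,2.1,0]]
  ]
}}

```text
t: 7.5
tool_pos: [0.6054, -0.2406, 0.2055]
tcp_rot: [[-0.033, 0.999, 0.0], [0.999, 0.033, -0.0], [-0.0, 0.0, -1.0]]
force: [0.3, -0.6, -7.5]
width: 0.156
```

```bash
python3 - <<'E'
from cell import bot
import cv2,numpy as np
for k in range(3):
    s=bot.observe();R=s['tcp_rot'];p=s['tool_pos'];print(s['t'],p,np.degrees(np.arctan2(R[1,0],R[0,0])),s['force'].round(1))
    if k==0: j=bot.get_image('scene')[:,:,::-1]
    if k==1: i=bot.get_image('wrist')[:,:,::-1]
cv2.imwrite('pics/w8.png',i)
cv2.imwrite('pics/s8.png',cv2.resize(j[230:340,170:260],None,fx=6,fy=5.4,interpolation=cv2.INTER_CUBIC))
E
```

```text
7.5 [ 0.60542005 -0.24056066  0.20552298] 91.91718968002054 [ 0.3 -0.6 -7.5]
7.55 [ 0.60539951 -0.24056316  0.20554245] 91.91589094286431 [-0.3  0.3 -7. ]
7.6 [ 0.60538458 -0.24049323  0.20548884] 91.9183780449832 [-0.3  0.5 -7.2]
```

View pics/w8.png

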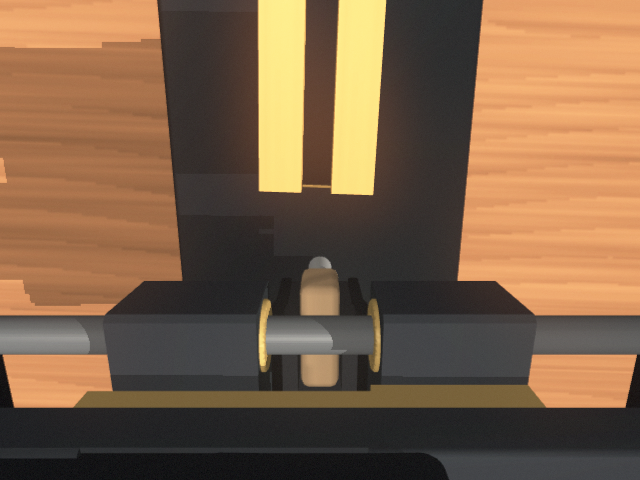

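View pics/s8.png

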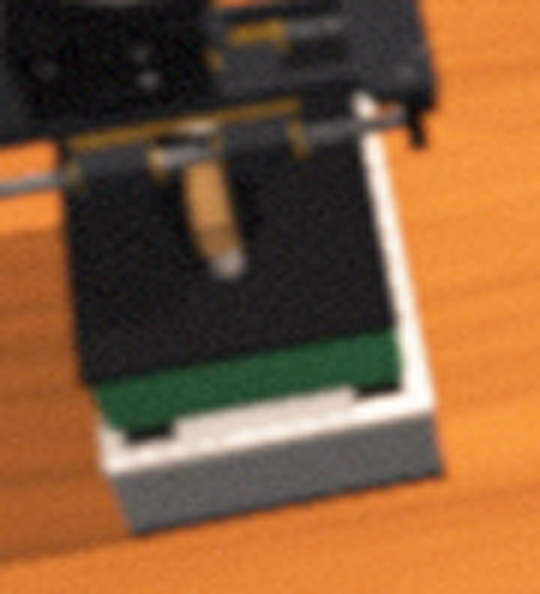

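In the scene view the feet sit over the recesses, and the pose is settled. Now I'll lower slowly.

>>> {"name": "drive_tool", "arguments": {
  "plan": [
    [[0,0,-0.05,0.1,0],[0,0,-0.05,0.25,0],[0,0,-0.05,0.4,0],[0,0,-0.05,0.55,0],[0,0,-0.05,0.7,0],[0,0,-0.05,0.8,0],[0,0,-0.05,0.9,0],[0,0,-0.05,0.9,0],[0,0,-0.05,0.9,0]]
  ]
}}

```text
t: 8.5
tool_pos: [0.6048, -0.2405, 0.1963]
tcp_rot: [[-0.033, 0.999, -0.0], [0.999, 0.033, -0.0], [-0.0, -0.0, -1.0]]
force: [0.0, 0.1, -7.6]
width: 0.156
```

```bash
python3 - <<'E'
from cell import bot
s=bot.observe();print(s['t'],s['tool_pos'],s['force'],s['moment'])
E
```

```text
8.5 [ 0.60478115 -0.24052258  0.19627311] [ 0.03407447  0.08103809 -7.5990738 ] [ 0.0605807  -0.05869458 -0.01418655]
```

>>> {"name": "drive_tool", "arguments": {
  "plan": [
    [[0,0,0,0.05,0],[0,0,0,0.1,0],[0,0,0,0.15,0],[0,0,0,0.2,0],[0,0,0,0.22,0],[0,0,0,0.22,0]]
  ]
}}

```text
t: 9.1
tool_pos: [0.6048, -0.2405, 0.1944]
tcp_rot: [[-0.033, 0.999, 0.0], [0.999, 0.033, 0.0], [0.0, 0.0, -1.0]]
force: [-1.9, 1.3, -2.0]
width: 0.156
```

>>> {"name": "drive_tool", "arguments": {
  "plan": [
    [[0,0,0,0.05,0],[0,0,0,0.05,0],[60,0,0,0.05,0],[60,0,0,0.05,0],[60,0,0,0.05,0],[60,0,0,0.05,0],[60,0,0,-2,0],[60,0,0,-5,0],[60,0,0,-8,0],[60,0,0,-8,0],[60,0,0,-8,0],[60,0,0,-8,0]]
  ]
}}

```text
t: 10.3
tool_pos: [0.6045, -0.2402, 0.273]
tcp_rot: [[-0.034, 0.999, -0.001], [0.999, 0.034, 0.0], [0.0, -0.001, -1.0]]
force: [-0.2, 0.4, -0.0]
width: 0.603
```

```bash
python3 - <<'E'
from cell import bot
import cv2,numpy as np,pickle
s=bot.observe();c=bot.calibration('wrist');i=bot.get_image('wrist')[:,:,::-1]
print(s['t'],s['tool_pos'],s['force'],s['width'])
pickle.dump((s,c),open('w9.pkl','wb'))
cv2.imwrite('pics/w9.png',i)
j=bot.get_image('scene')[:,:,::-1]
cv2.imwrite('pics/s9.png',cv2.resize(j[200:350,150:280],None,fx=4,fy=4,interpolation=cv2.INTER_CUBIC))
E
```

```text
10.3 [ 0.60447652 -0.24022406  0.27295053] [-0.24516233  0.43956297 -0.0489994 ] 0.6026349306465771
```

View pics/w9.png

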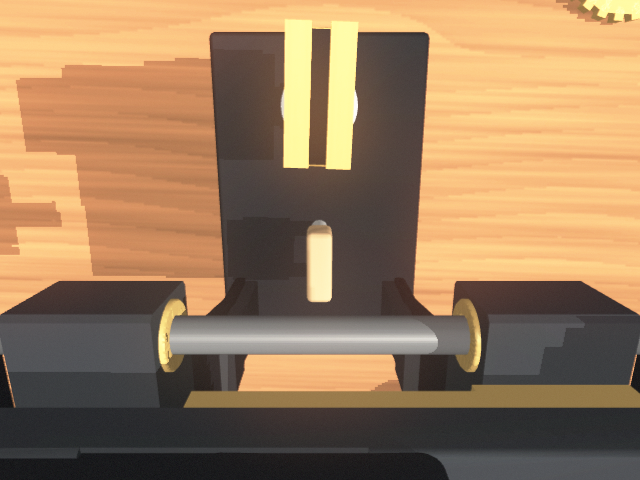

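View pics/s9.png

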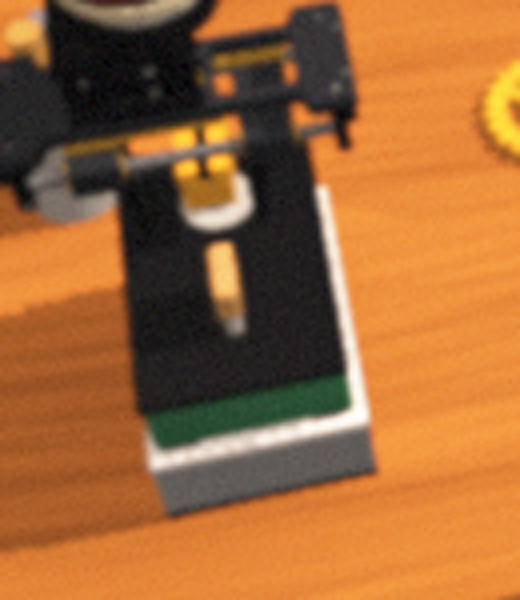

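The tub is seated: no recess is visible in the scene view. In the wrist view the stud top's corners are at (285,20), (357,23), (350,169) and (283,167). Next I'll get its axis and angle.

```bash
python3 - <<'E'
from h import *
import pickle
from cell import bot
s,c=pickle.load(open('w9.pkl','rb'))
b=lambda lx,ly:[(lx,ly),(lx,-ly),(-lx,-ly),(-lx,ly)]
for n,cr,z,l in [('lid',[(416,280),(223,280),(210,35),(428,35)],.115,None),('handle',[(332,302),(306,302),(307,228),(331,228)],.155,b(.02,.007)),('stud',[(350,169),(283,167),(285,20),(357,23)],.179,b(.03,.015))]:
    W=[ray(c,p,z) for p in cr]
    if l is None:
        W=np.array(W);print(np.degrees(np.arctan2(*(W[0]-W[3])[1::-1])),np.degrees(np.arctan2(*(W[1]-W[2])[1::-1])),W.round(4)); continue
    t,th,r=fit(l,W);print(n,t.round(4),np.degrees(th).round(2),(r*1000).round(1).tolist())
s=bot.observe();R=s['tcp_rot'];p=s['tool_pos'];print(s['t'],p,np.degrees(np.arctan2(R[1,0],R[0,0])),R.T@(np.array([.5189,-.2433,p[2]])-p),s['qpos'])
E
```

```text
2.739461971362307 1.353611013131199 [[ 0.6243 -0.177   0.115 ]
 [ 0.6284 -0.3011  0.115 ]
 [ 0.4845 -0.3045  0.115 ]
 [ 0.4804 -0.1839  0.115 ]]
handle [ 0.6035 -0.2401] 1.92 [[0.8, 0.2], [0.8, -0.1], [-0.8, 0.7], [-0.8, -0.8]]
stud [ 0.5201 -0.2431] 0.04 [[-0.5, -0.1], [-0.4, 0.1], [0.3, 0.3], [0.5, -0.3]]
10.4 [ 0.6044058  -0.24022519  0.27278482] 91.91987793944116 [-0.00020847 -0.08556066  0.00015835] [-0.12615841  0.38077364  0.57652132  1.51216757 -0.21069182  1.31311811
  2.07607305]
```

>>> {"name": "drive_tool", "arguments": {
  "plan": [
    [[60,0,-2,0,0],[60,0,-5,0,0],[60,0,-7.5,0,0],[60,0,-8.55,0,0],[60,0,-8.55,1,0],[60,0,-8.55,3,0],[60,0,-8.55,5,0],[60,0,-8.55,6,0],[60,0,-8.55,6,0],[60,0,-8.55,6,0],[60,0,-8.55,6,0],[60,0,-8.55,6,0]]
  ]
}}

```text
t: 11.6
tool_pos: [0.5198, -0.2435, 0.2149]
tcp_rot: [[-0.033, 0.999, 0.001], [0.999, 0.033, -0.0], [-0.0, 0.001, -1.0]]
force: [0.7, 0.1, 0.1]
width: 0.603
```

```bash
python3 - <<'E'
from cell import bot
import cv2,numpy as np
s=bot.observe();R=s['tcp_rot'];print(s['t'],s['tool_pos'],s['force'],s['moment'],s['width'],np.degrees(np.arctan2(R[1,0],R[0,0])))
cv2.imwrite('pics/w10.png',bot.get_image('wrist')[:,:,::-1])
E
```

```text
11.6 [ 0.5198144  -0.24354057  0.21488328] [0.65991584 0.06396096 0.06529315] [-0.02513636  0.02777067 -0.01951522] 0.6029772948746943 91.91853148795903
```

View pics/w10.png

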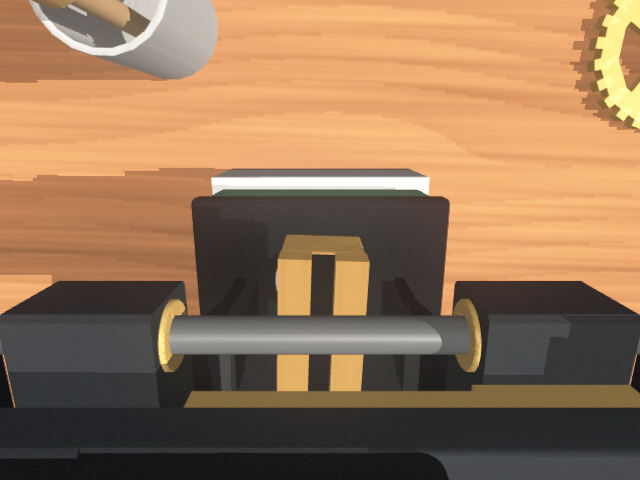

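The stud head is centred between the open fingers at (322,330). I'll pinch it.

>>> {"name": "drive_tool", "arguments": {
  "plan": [
    [[0,0,0,0,1],[0,0,0,0,1],[0,0,0,0,1],[0,0,0,0,1],[0,0,0,0,1],[0,0,0,0,1]]
  ]
}}

```text
t: 12.25
tool_pos: [0.5194, -0.2433, 0.2141]
tcp_rot: [[-0.016, 1.0, 0.0], [1.0, 0.016, 0.0], [0.0, 0.0, -1.0]]
force: [-0.8, 0.9, 0.6]
width: 0.346
```

```bash
python3 - <<'E'
from cell import bot
import cv2,numpy as np
s=bot.observe();R=s['tcp_rot'];print(s['t'],s['tool_pos'],s['force'],s['moment'],s['width']*87,np.degrees(np.arctan2(R[1,0],R[0,0])))
E
```

```text
12.25 [ 0.51936792 -0.24327914  0.21413045] [-0.84981712  0.86252501  0.5776951 ] [ 0.23427631  0.05762046 -0.05737805] 30.0760961928737 90.92364981653485
```

>>> {"name": "drive_tool", "arguments": {
  "plan": [
    [[0,0,0,0.3,0],[0,0,0,0.6,0],[0,0,0,0.9,0],[0,0,0,1.2,0],[0,0,0,1.5,0],[0,0,0,1.7,0],[0,0,0,1.9,0],[0,0,0,2.05,0],[0,0,0,2.1,0],[0,0,0,2.1,0]]
  ]
}}

```text
t: 13.25
tool_pos: [0.5194, -0.2433, 0.1932]
tcp_rot: [[-0.016, 1.0, 0.0], [1.0, 0.016, 0.0], [0.0, 0.0, -1.0]]
force: [-2.0, 1.7, 7.2]
width: 0.343
```

>>> {"name": "drive_tool", "arguments": {
  "plan": [
    [[0,0,0,0.05,0],[0,0,0,0.1,0],[0,0,0,0.1,0]]
  ]
}}

```text
t: 13.55
tool_pos: [0.5194, -0.2434, 0.1923]
tcp_rot: [[-0.016, 1.0, 0.0], [1.0, 0.016, 0.0], [0.0, 0.0, -1.0]]
force: [-1.9, 1.8, 7.5]
width: 0.343
```

```bash
python3 - <<'E'
from cell import bot
import cv2,numpy as np
s=bot.observe();R=s['tcp_rot'];print(s['t'],s['tool_pos'],s['force'],s['moment'],s['width']*87,np.degrees(np.arctan2(R[1,0],R[0,0])))
cv2.imwrite('pics/w11.png',bot.get_image('wrist')[:,:,::-1])
E
```

```text
13.55 [ 0.51941383 -0.24335362  0.19226447] [-1.91446118  1.75567425  7.53916716] [0.53887818 0.60970513 0.02214483] 29.870868714067054 90.91657755606634
```

View pics/w11.png

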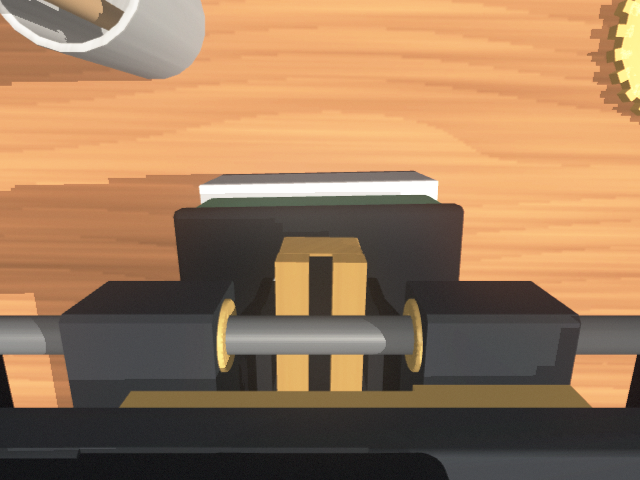

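No visible slip. I'll try a small turn and watch the moment.

>>> {"name": "drive_tool", "arguments": {
  "plan": [
    [[0,0,0,0,4],[0,0,0,0,8],[0,0,0,0,8]]
  ]
}}

```text
t: 13.9
tool_pos: [0.5195, -0.2432, 0.1923]
tcp_rot: [[0.126, 0.992, 0.0], [0.992, -0.126, 0.0], [0.0, 0.0, -1.0]]
force: [-2.0, 2.2, 7.4]
width: 0.345
```

```bash
python3 - <<'E'
from cell import bot
import cv2,numpy as np
s=bot.observe();R=s['tcp_rot'];print(s['t'],s['tool_pos'],s['force'],s['moment'],s['width']*87,np.degrees(np.arctan2(R[1,0],R[0,0])))
E
```

```text
13.9 [ 0.51946047 -0.2432096   0.19227407] [-1.97458192  2.20993949  7.40947102] [ 0.61397897  0.5493376  -0.02917147] 30.007610636388154 82.77896427267588
```

The turn is free (Mz about 0). I'll carry on to about 0.82 rad.

>>> {"name": "drive_tool", "arguments": {
  "plan": [
    [[0,0,0,0,6],[0,0,0,0,12],[0,0,0,0,18],[0,0,0,0,24],[0,0,0,0,30],[0,0,0,0,35],[0,0,0,0,39],[0,0,0,0,40.6],[0,0,0,0,40.6]]
  ]
}}

```text
t: 14.8
tool_pos: [0.5198, -0.2427, 0.1923]
tcp_rot: [[0.74, 0.673, 0.0], [0.673, -0.74, 0.001], [0.001, -0.0, -1.0]]
force: [-1.6, 4.1, 7.9]
width: 0.34
```

```bash
cat > st.py <<'E'
from cell import bot
import cv2,numpy as np
s=bot.observe();R=s['tcp_rot'];y=np.degrees(np.arctan2(R[1,0],R[0,0]))
print(s['t'],s['tool_pos'].round(4),s['force'].round(1),s['moment'].round(2),'turn',round(91.93-y,2),np.radians(91.93-y).round(3))
E
python3 st.py
```

```text
14.8 [ 0.5198 -0.2427  0.1923] [-1.6  4.1  7.9] [ 0.94  0.29 -0.05] turn 49.64 0.866
```

>>> {"name": "drive_tool", "arguments": {
  "plan": [
    [[0,0,0,-0.2,0],[0,0,0,-0.4,0],[0,0,0,-0.4,0]]
  ]
}}

```text
t: 15.1
tool_pos: [0.5197, -0.2426, 0.1954]
tcp_rot: [[0.739, 0.674, 0.0], [0.674, -0.739, 0.0], [0.0, -0.0, -1.0]]
force: [3.1, 3.3, -4.0]
width: 0.341
```

```bash
python3 st.py
```

```text
15.1 [ 0.5197 -0.2426  0.1954] [ 3.1  3.3 -4. ] [ 0.7  -0.84 -0.06] turn 49.57 0.865
```

Not in the catch: the stud is blocked and pulls back with −4 N. I'll search in steps of about 4.5°.

>>> {"name": "drive_tool", "arguments": {
  "plan": [
    [[0,0,0,0.2,0],[0,0,0,0.4,0],[0,0,0,0.4,4.5],[0,0,0,0.4,4.5],[0,0,0,0.2,4.5],[0,0,0,0,4.5],[0,0,0,0,4.5]]
  ]
}}

```text
t: 15.8
tool_pos: [0.5198, -0.2426, 0.1957]
tcp_rot: [[0.79, 0.614, 0.0], [0.614, -0.79, 0.001], [0.001, -0.0, -1.0]]
force: [3.5, 3.4, -3.2]
width: 0.343
```

```bash
python3 st.py
```

```text
15.8 [ 0.5198 -0.2426  0.1957] [ 3.5  3.4 -3.2] [ 1.03 -0.76 -0.02] turn 54.07 0.944
```

>>> {"name": "drive_tool", "arguments": {
  "plan": [
    [[0,0,0,0.2,0],[0,0,0,0.4,0],[0,0,0,0.4,4.5],[0,0,0,0.4,4.5],[0,0,0,0.2,4.5],[0,0,0,0,4.5],[0,0,0,0,4.5]]
  ]
}}

```text
t: 16.5
tool_pos: [0.5198, -0.2427, 0.1967]
tcp_rot: [[0.835, 0.55, 0.001], [0.55, -0.835, 0.001], [0.001, -0.001, -1.0]]
force: [-0.4, 6.2, 6.8]
width: 0.346
```

```bash
python3 st.py
```

```text
16.5 [ 0.5198 -0.2427  0.1967] [-0.4  6.2  6.8] [ 1.45 -0.01 -0.01] turn 58.58 1.022
```

Force stays at +6.8 N after the raise, so this is the catch. I'll let it rise further and feel for the catch roof.

>>> {"name": "drive_tool", "arguments": {
  "plan": [
    [[0,0,0,-0.15,0],[0,0,0,-0.3,0],[0,0,0,-0.4,0],[0,0,0,-0.4,0]]
  ]
}}

```text
t: 16.9
tool_pos: [0.5198, -0.2426, 0.2001]
tcp_rot: [[0.835, 0.55, 0.001], [0.55, -0.835, 0.001], [0.001, -0.0, -1.0]]
force: [2.1, 5.2, 2.0]
width: 0.343
```

```bash
python3 st.py
```

```text
16.9 [ 0.5198 -0.2426  0.2001] [2.1 5.2 2. ] [ 1.27 -0.44 -0.01] turn 58.57 1.022
```

>>> {"name": "drive_tool", "arguments": {
  "plan": [
    [[55,0,0,0,0],[55,0,0,0,0],[55,0,0,0,0],[55,0,0,0,0],[55,0,0,0,0],[55,0,0,-2,0],[55,0,0,-5,0],[55,0,0,-8,0],[55,0,0,-10,0],[55,0,0,-10,0],[55,0,0,-10,0],[55,0,0,-10,0]]
  ]
}}

```text
t: 18.1
tool_pos: [0.519, -0.2431, 0.299]
tcp_rot: [[0.836, 0.549, -0.002], [0.549, -0.836, 0.0], [-0.001, -0.001, -1.0]]
force: [-0.1, 0.2, 0.6]
width: 0.551
```

```bash
python3 st.py; python3 - <<'E'
from cell import bot
import cv2,pickle
s=bot.observe();c=bot.calibration('wrist');pickle.dump((s,c),open('w12.pkl','wb'))
cv2.imwrite('pics/w12.png',bot.get_image('wrist')[:,:,::-1])
j=bot.get_image('scene')[:,:,::-1]
cv2.imwrite('pics/s12.png',cv2.resize(j[180:350,140:320],None,fx=3.3,fy=3.3,interpolation=cv2.INTER_CUBIC))
E
```

```text
18.1 [ 0.519  -0.2431  0.299 ] [-0.1  0.2  0.6] [-0.07  0.05 -0.04] turn 58.61 1.023
```

View pics/w12.png

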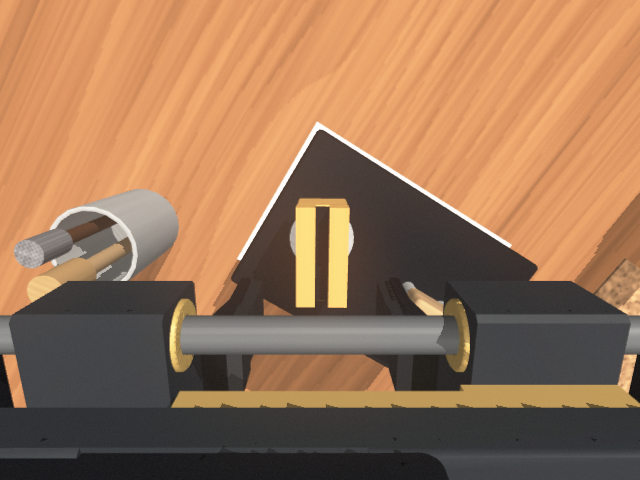

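View pics/s12.png

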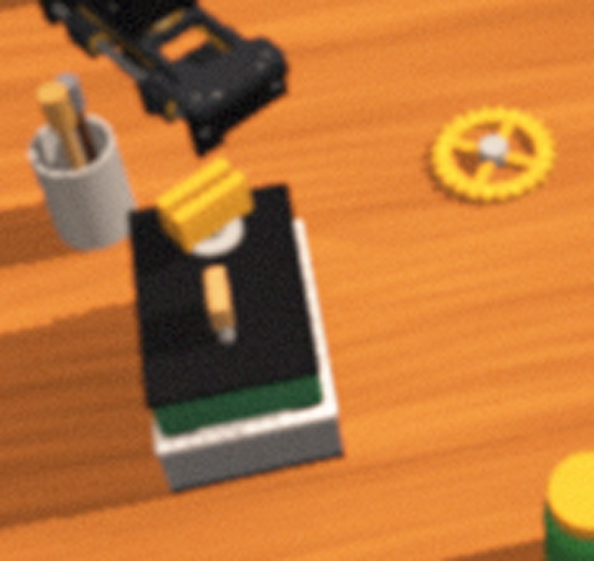

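The stud is turned about 59° and stands free of the fingers; the jar, wheel and brush holder look undisturbed. As a last check I'll estimate the stud's height from its apparent size.

```bash
python3 - <<'E'
from cell import bot
import cv2,pickle
s=bot.observe();c=bot.calibration('wrist');i=bot.get_image('wrist')[:,:,::-1]
pickle.dump((s,c),open('w13.pkl','wb'));print(s['t'],s['tool_pos'])
cv2.imwrite('pics/w13.png',cv2.resize(i[190:315,280:365],None,fx=4.5,fy=4.5,interpolation=cv2.INTER_CUBIC))
E
```

```text
18.2 [ 0.518937   -0.24313275  0.29896754]
```

View pics/w13.png

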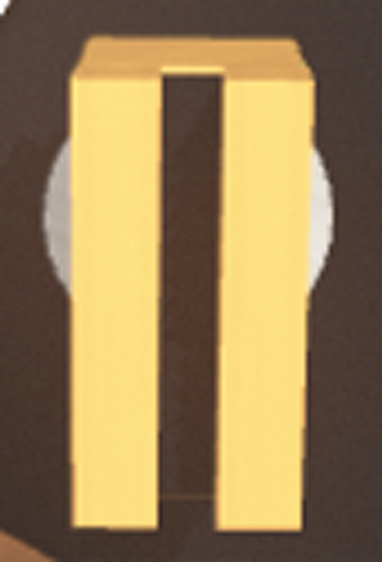

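The enlarged view shows the head's top corners at (71,77), (316,79), (302,530) and (71,526).

```bash
python3 - <<'E'
from h import *
import pickle
s,c=pickle.load(open('w13.pkl','rb'))
P=[((u+.5)/4.5-.5+280,(v+.5)/4.5-.5+190) for u,v in [(71,77),(316,79),(302,530),(71,526)]]
for z in (.155,.160,.165,.170,.175):
    W=[ray(c,p,z)[:2] for p in P];d=lambda a,b:np.linalg.norm(W[a]-W[b])*1000
    e=W[1]-W[2]+W[0]-W[3]
    print(z,'len',d(1,2).round(1),d(0,3).round(1),'wid',d(0,1).round(1),d(2,3).round(1),'ctr',np.mean(W,0).round(4),np.degrees(np.arctan2(e[1],e[0])).round(1))
E
```

```text
0.155 len 62.8 62.4 wid 31.5 31.7 ctr [ 0.5215 -0.2453] 122.6
0.16 len 61.4 61.1 wid 30.9 31.1 ctr [ 0.5206 -0.244 ] 122.6
0.165 len 60.1 59.8 wid 30.2 30.4 ctr [ 0.5198 -0.2427] 122.6
0.17 len 58.8 58.5 wid 29.5 29.7 ctr [ 0.5189 -0.2414] 122.6
0.175 len 57.4 57.1 wid 28.9 29.0 ctr [ 0.518  -0.2401] 122.6
```

The apparent size puts the head top at z = 0.165 m, a press of 14 mm, turned about 1.03 rad. That is in the catch, so I'm handing in.

```bash
python3 -c "
from cell import bot
bot.job_done();print(bot.observe()['t'])"
```

```text
the job is handed in; nothing more can be done
the job is handed in; nothing more can be done
```

I carried the green tub level by its handle onto the base case and set it in the recesses. I then pressed the stud down and turned it clockwise, feeling for the catch about every 4.5°. It caught on the third try, at about 1.02 rad. I let go, backed the gripper off and handed the job in at about 18 s.

**Last checks:**
- **Seating:** no recess shows at the edges I could see. The stud axis measured about (0.520, −0.243), within about 1 mm of the keyhole position I had measured.
- **Catch:** at the earlier test angles the stud was blocked and pulled back with about −4 N and −3 N. At the catch it kept pushing up at +6.8 N until it met the catch's roof about 5 mm higher. After release, its size in the wrist image gave a press of about 14 mm and a turn of about 1.03 rad.
- **Surroundings:** the jar, brush holder and brass wheel looked undisturbed. The gripper was clear of everything.

**Disagreements:** the wrist and top cameras differed by about 2 mm in y for both the tub and the base case, so I mostly went with the top camera. The force when fully pressed read about 7.5 N, below the stated 9 N, but the stud turned freely.

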